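Clamp a weld boss in the hold-down fixture

ROBOT

A 7-joint arm with a two-finger parallel gripper is mounted at the origin on the work surface. World frame = base frame: x ahead of the robot, y to its left, z up, the work surface at z = 0. Lengths are in m, angles in rad, forces in N, time in s.
With the tool pointing down it reaches from about 0.4 to 0.85 m from the base axis. Payload 4.5 kg.
Tool frame: the origin (TCP) lies at the very end of the fingers, on their centre line; the grasp point (between the pads) lies 19 mm behind it; z points along the fingers, y is the line along which they close (so a half turn about z gives the same grasp; the last joint's range is limited). The gripper opens to 88 mm and grips with 3 to 60 N. Pads are 18 mm wide; open, the fingers measure 123 mm over their backs; the gripper's body (75 mm by 187 mm) begins 45 mm behind the grasp point.
Start: joints at [1.254, 0.689, -0.195, 1.565, 0.157, 0.902, -0.215], TCP at [0.215, -0.587, 0.239] pointing down, gripper open.
Joint ranges: [-3.01, 3.01], [-0.46, 2.08], [-1.47, 1.51], [0.13, 2.56], [-1, 4.14], [0.04, 2.09], [-2.66, 2.66]. Speed limits (rad/s): [2.57, 2.57, 3.14, 3.14, 3.14, 3.14, 3.14].

INTERFACE

Orientations are given as a unit quaternion [x, y, z, w].
In Python, from plant import r gives the robot as it stands. The module is installed in compiled form; this text tells all that it offers.
- The arm moves only by the tool step_arm, never from a script. Its argument "increments" is a list of rows, each a list of 2 entries, a list of its own where there are three numbers: the shift along the world's x, y, z in cm, then the turn, a rotation vector about the world's x, y, z in degrees. A call has exactly 10 rows; each row shifts and turns the commanded pose from where the row before left it; what a row does not reach is not made up. A row lasts 1/10 s, in which the tool goes at most 50 mm and 8.59 degrees, less where a joint would pass 70% of its speed; a pose out of reach is approached as far as the arm can. A call is refused whole if a number of a shift passes 5 or a number of a turn 8.59, either way. A call with a gripper value outside its range is refused whole. "fingers" is the opening, from 0 (shut) to 1 (fully open), set as the call begins (left out, the last holds). The fingers move at their own pace and stop on an object; "grip_force" is the grip in N (left out, the last holds). Time passes only in rows, so rows that do not move let the fingers close, or fill a call up. It gives the time, the measured TCP pose, the force, the opening and the grip force at its end, in the units of the state.
- r.get_state(): the state, without advancing time (a new reading comes with each control period).
- r.snapshot(name): name is "scene" or "top" or "wrist"; returns (picture, depth): 480x640x3 uint8, red, green, blue; 480x640 float32, m along the optical axis (not along the pixel's ray), 0 where there is no reading.
- r.calibration(name): a dict with "fov_y" (degrees; the focal length in pixels is half the picture's height over the tangent of half this angle, whatever the lens; pixels are square), "cx", "cy" (the principal point, pixels), "R" (3x3) and "t" (3): a world point X has camera coordinates R X + t. Camera axes: x right, y down, z forward; pixel columns grow to the right and rows downward; lengths in m; the calibration is good to about 2 mm. The wrist camera is an equidistant fisheye: a pixel r from the principal point sees the ray r / f radians off the axis. A picture is of the moment at which its call begins: read the wrist's pose just before it. calibration takes no time and is no camera call; for the wrist camera it gives the pose at the moment of the call.
- r.finish_job(): hands the job in; it is judged then, once.
The state is a dict: "clock": time; "q": joint angles; "qd": joint speeds; "joint_torque": joint torques, N m; "tool_pos": TCP position; "eef_rot": TCP orientation; "contact_force": force on the tool from outside, world axes, zero at the start; "moment": the same for the moment, N m; "opening": opening from 0.0 (shut) to 1.0 (fully open); "finger_force": force on a finger pad.
Only numpy, scipy, OpenCV 4.12 (cv2) and the standard library are available. Lean on these libraries where they do the work, as an engineer would, in place of code of your own. Each camera call takes 0.05 s, during which the arm holds its last target. There are 200 camera calls.

TASK

Take the thick round boss from the parts tray, stand it fully home in the round nest of the hold-down fixture and let go of it; then swing the fixture's spring-loaded yoke down by its grip bar so that the spring foot presses on top of the boss, until the foot is pushed in about half its 16 mm travel (the yoke then lies level). Finish while still holding the yoke down there: do not let it spring back. Leave everything else on the bench where it is.

Things in the scene. Friction and masses are not known exactly. Their poses are not given: they have to be found in the camera images.
- boss: Thick round steel boss, a cylinder 26 mm in diameter and 50 mm tall with a 2 mm chamfer at its foot and a small dark bore mark on its top; about 0.16 kg. Stands upright in one of the tray's four compartments, which one varies. Origin: centre of its underside, z up.
- tray: Low open grey steel parts tray, fixed, 220 x 220 mm, 22 mm high, walls and floor 5 mm thick, divided by a cross into 2 x 2 compartments of 102 x 102 mm; parts stand on its floor, 5 mm above the bench. Origin: centre of its underside.
- fixture: Steel hold-down fixture fixed to the bench. Base plate 225 x 150 x 12 mm (x = -100 to +125 mm); nest block 56 x 56 mm, top 32 mm above the bench, with a round blind hole 28 mm wide, 16 mm deep; two hinge lugs at y = +-58 mm, 102 mm high. Origin: on the bench under the hole's axis; x points from the nest to the hinge, y is parallel to the hinge and grip bar, z up.
- nest_floor (a point): Centre of the floor of the nest hole, 16 mm above the bench; a seated boss has its origin here and its top 66 mm above the bench. Axes as the fixture's.
- hinge (a point): Centre of the yoke's hinge axis, 100 mm along the fixture's x from the nest axis and 90 mm above the bench. Axes as the fixture's.
- grip_bar (a point): Centre of the yoke's grip bar: black rubber, 18 mm in diameter, parallel to the fixture's y, 74 mm clear between the yoke's side rods (12 mm thick, y = +-43 mm), 185 mm from the hinge axis. 274 mm above the bench with the yoke raised; 90 mm when level, then 85 mm from the nest axis on the side away from the hinge. It turns with the yoke, also between fingers that grip it.
- yoke (a joint): Angle of the yoke (rad): 0 = raised, 85 degrees above level, where its spring keeps it; grows as it swings down over the nest; 1.48 = level; stop at 1.65. Spring torque 0.3 N m raised, 1.0 N m level; holding it level takes about 4 N at the grip bar, 9 N with the foot half in. Let go, it springs back up.
- foot (a joint): How far the yoke's spring foot is pushed in (m): 0 = fully out, 0.016 = fully in. Spring 3.2 N at first, rising by 0.8 N per mm. With the boss seated it touches at a yoke angle of about 1.40 and is pushed in 8 mm, half way, with the yoke level (1.48), about 1 mm for each 0.01 rad.
- foot_face (a point): Centre of the lower face of the spring foot: a black rubber disc 22 mm in diameter on a steel rod through the yoke's cross-piece, 100 mm from the hinge axis.
- square_boss: Bystander in the tray: square steel boss 26 x 26 x 50 mm. Origin: underside centre.
- slim_pin: Bystander in the tray: slim round steel pin, 16 mm in diameter, 50 mm tall. Origin: underside centre.
- collar: Bystander in the tray: flat steel collar, 44 mm outside, 24 mm bore, 16 mm high. Origin: underside centre.
- flat_bar: Bystander: flat steel bar 120 x 30 x 12 mm lying near the robot. Origin: underside centre.
- hammer: Bystander: hammer lying on the left of the bench.
- brush: Bystander: brush lying on the right of the bench.
- can: Bystander: upright can, 60 mm in diameter, 150 mm tall, on the far side. Origin: underside centre.
- magnet: Bystander: red welding magnet, a triangle about 90 x 76 x 20 mm, flat on the bench beyond the tray. Origin: near its middle, on its underside.

How it is judged:
On the way, in this order (a step that is already met when the one before it is completed fails the run):
1. the round boss stands fully home in the nest, let go, with the yoke still raised (horizontal distance between boss and nest_floor below 0.004 m and z of boss in the frame of nest_floor below 0.004 m and angle between boss's own z axis and vertical below 0.08 rad and contact force between the fingers and boss below 0.3 N and value of joint yoke below 0.6 rad), for 0.2 s.
2. the yoke is swung down and its spring foot is about half in on the boss (value of joint foot between 0.004 and 0.012 m and contact force between fixture and boss above 4 N), for 0.2 s.
At the end, for the whole second after the job is handed in: The round boss is upright and fully home in the nest (within 4 mm) and not touched by the fingers; the robot holds the yoke down so that the spring foot presses on the boss with more than 4 N and is pushed in 4 to 12 mm of its 16 mm (all of step 2 and horizontal distance between boss and nest_floor below 0.004 m and z of boss in the frame of nest_floor below 0.004 m and angle between boss's own z axis and vertical below 0.08 rad and contact force between the fingers and boss below 0.3 N and contact force between any of the fingers, the arm and fixture above 1 N); the arm keeps its last pose, push and grip.
It fails at once if another part in the tray is moved more than 30 mm (distance of any of square_boss, slim_pin, collar from where it was at the start of the episode above 0.03 m).
It fails at once if a tool, bar, can or magnet on the bench is moved more than 30 mm (distance of any of flat_bar, hammer, brush, can, magnet from where it was at the start of the episode above 0.03 m).
It also fails if it takes over 64 s, if anything falls off the work surface, if the arm or the gripper's body presses on something with over 40 N, if the wrist force passes 120 N, or if a joint passes its speed limit or range.

## Working session

There is one attempt and no reset: what is moved stays moved. The work goes in short steps, Python scripts to look and compute and a tool call to move; the robot and the scene stay as the last step left them, time stands still between calls to the robot, and variables do not carry over. Pictures are saved under pics/ and viewed, at most 10 in all, crops included, and the job is handed in when it is done.

Besides the shell and the picture viewer there is one more tool, called after "Call:" as a command line: name --argument value ..., lists and objects as JSON in quotes. step_arm: Moves the arm, as the interface text tells. Its arguments: {"type":"object","properties":{"increments":{"type":"array","items":{"type":"array"}},"fingers":{"type":"number"},"grip_force":{"type":"number"}},"required":["increments"]}

```bash
mkdir -p pics
cat > h.py <<'E'
import numpy as np, cv2
from plant import r
def save(n,im): cv2.imwrite('pics/'+n+'.png',im[:,:,::-1])
def f(c): return 240/np.tan(np.radians(c['fov_y'])/2)
def ray(c,u,v,fish=False):
    x=(u-c['cx'])/f(c); y=(v-c['cy'])/f(c)
    if fish:
        t=np.hypot(x,y); s=np.sin(t)/max(t,1e-9); d=np.array([x*s,y*s,np.cos(t)])
    else: d=np.array([x,y,1.])
    R=np.array(c['R']);return -R.T@np.array(c['t']),R.T@d
def onz(c,u,v,z,fish=False):
    o,d=ray(c,u,v,fish);return o+d*(z-o[2])/d[2]
def cloud(c,dep):  # pinhole
    v,u=np.mgrid[:480,:640];P=np.stack([(u-c['cx'])/f(c)*dep,(v-c['cy'])/f(c)*dep,dep],-1)
    return (P-np.array(c['t']))@np.array(c['R'])
E
python3 - <<'E'
from h import *
for n in('scene','top'):
    im,d=r.snapshot(n);save(n,im);np.savez(n,im=im,d=d)
    c=r.calibration(n);print(n,c['fov_y'],c['cx'],c['cy'],-np.array(c['R']).T@c['t'],np.round(c['R'],3).tolist(),(d>0).mean())
print(r.get_state())
E
```

```text
scene 47.258304964231286 326.4764102514143 241.07765044040727 [1.53301119 0.74315223 0.96802135] [[-0.607, 0.795, 0.008], [0.437, 0.341, -0.832], [-0.664, -0.501, -0.554]] 0.9632096354166667
top 49.12880970323876 314.62408332717297 247.47558490746422 [0.24458449 0.02607086 1.72993632] [[-0.092, -0.996, 0.004], [-0.971, 0.089, -0.22], [0.219, -0.024, -0.975]] 0.9962239583333333
{'clock': 0.1, 'q': array([ 1.25380671,  0.6899012 , -0.19452145,  1.56623793,  0.15730641,
        0.90249551, -0.21506264]), 'qd': array([-0.00082933, -0.00250079, -0.00031559, -0.00329797, -0.00153712,
        0.00047981,  0.00083821]), 'joint_torque': array([-3.71249378e-03, -5.28507328e+01, -1.27194073e+00, -1.53838259e+01,
       -5.26720297e-02,  1.95285116e-03,  5.56601651e-05]), 'tool_pos': array([ 0.21453809, -0.5864212 ,  0.23799015]), 'eef_rot': array([ 9.84647051e-01,  1.74555158e-01, -2.04590758e-04, -7.99441714e-04]), 'contact_force': array([-0.56061137,  0.19346107, -0.36164278]), 'moment': array([0.00142926, 0.01540474, 0.02662663]), 'finger_force': 0.0, 'opening': 1.0044410856600747}
```

View pics/top.png

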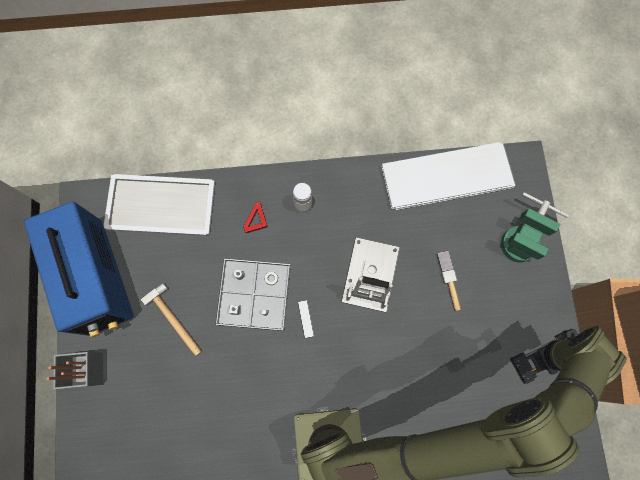

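View pics/scene.png

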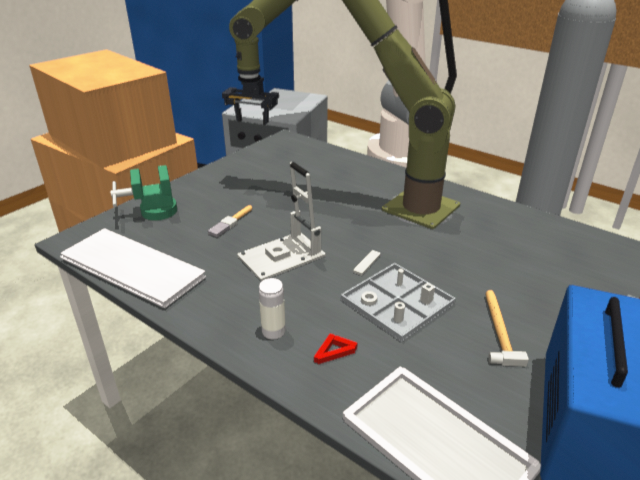

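The top view shows the tray around (254,294), with the round boss near (238,273), collar (271,278), square (234,309) and pin (264,312). The fixture is at (371,275), with its nest at (371,269) and its hinge on the robot's side. The scene view agrees: boss (399,312), nest (277,251), grip bar (300,168).

Run:
```python
from h import *
T=np.load('top.npz');S=np.load('scene.npz')
ct,cs=r.calibration('top'),r.calibration('scene')
Pt,Ps=cloud(ct,T['d']),cloud(cs,S['d'])
def rep(P,u0,u1,v0,v1,zl,zh,name):
    Q=P[v0:v1,u0:u1].reshape(-1,3);Q=Q[(Q[:,2]>zl)&(Q[:,2]<zh)]
    if len(Q):print(name,len(Q),'med',np.median(Q,0).round(4),'min',Q.min(0).round(4),'max',Q.max(0).round(4))
rep(Pt,228,250,262,286,.045,.075,'boss top T');rep(Ps,385,412,298,330,.05,.075,'boss top S')
rep(Pt,335,400,235,315,.026,.04,'nest T');rep(Ps,255,300,235,270,.026,.04,'nest S')
rep(Pt,335,400,235,315,.006,.018,'plate T');rep(Ps,235,330,230,280,.006,.018,'plate S')
rep(Pt,335,410,235,330,.25,.3,'bar T');rep(Ps,285,318,155,185,.25,.3,'bar S')
Q=Pt[235:315,335:405].reshape(-1,3);Q=Q[(Q[:,2]>.006)&(Q[:,2]<.018)]
print(cv2.minAreaRect(Q[:,:2].astype(np.float32)*1000))
print(onz(ct,238,273,.055),onz(ct,371,269,.032),onz(cs,277,251,.032),onz(cs,399,305,.055),onz(cs,300,168,.274))
a=cv2.resize(T['im'][225:325,330:410],None,fx=6,fy=6,interpolation=2)
b=cv2.resize(S['im'][150:280,230:335],None,fx=4.5,fy=4.5,interpolation=2)
a=cv2.resize(a,(400,500));b=cv2.resize(b,(400,500));save('crop',np.hstack([a,b]))
```

```text
boss top T 52 med [0.5571 0.2413 0.053 ] min [0.5463 0.2287 0.0461] max [0.5698 0.2526 0.0647]
boss top S 61 med [0.5619 0.246  0.0549] min [0.5468 0.231  0.0509] max [0.5761 0.2575 0.0595]
nest T 220 med [ 0.5335 -0.1957  0.0319] min [ 0.4089 -0.2849  0.0261] max [ 0.5969 -0.1015  0.04  ]
nest S 208 med [ 0.54   -0.1912  0.0311] min [ 0.5047 -0.2286  0.026 ] max [ 0.5762 -0.1566  0.0368]
plate T 1900 med [ 0.5481 -0.1893  0.0116] min [ 0.3872 -0.2984  0.006 ] max [ 0.6637 -0.0674  0.018 ]
plate S 1815 med [ 0.5507 -0.1785  0.0121] min [ 0.3983 -0.373   0.006 ] max [ 0.6739 -0.0521  0.0179]
bar T 218 med [ 0.4564 -0.1679  0.2809] min [ 0.4363 -0.2146  0.2501] max [ 0.4762 -0.1225  0.2904]
bar S 185 med [ 0.467  -0.1572  0.2773] min [ 0.4388 -0.2118  0.2504] max [ 0.4828 -0.1166  0.2861]
((524.8103637695312, -192.15200805664062), (234.43104553222656, 266.8875732421875), 84.64480590820312)
[0.5587351  0.23934845 0.055     ] [ 0.53645957 -0.19350198  0.032     ] [ 0.54500263 -0.18777248  0.032     ] [0.55915818 0.24254418 0.055     ] [ 0.44893476 -0.17206115  0.274     ]
```

View pics/crop.png

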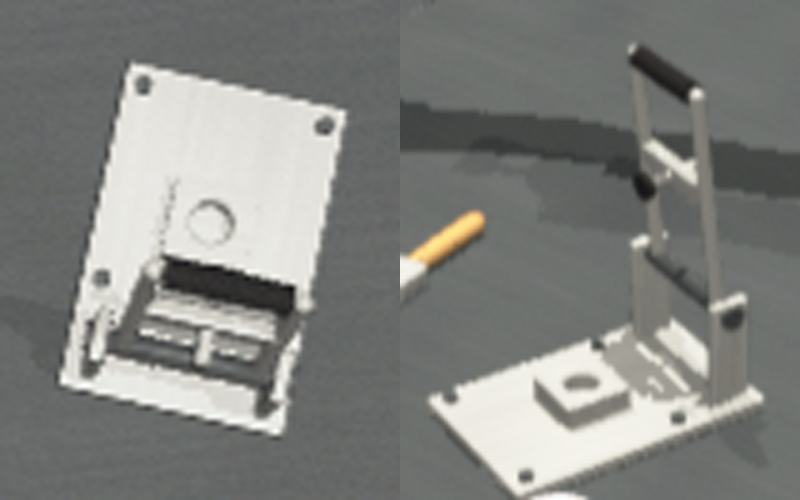

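Call:
step_arm --increments '[[[3.4,2,1.8],[0,0,-3.8]],[[3.4,2,1.8],[0,0,-3.8]],[[3.4,2,1.8],[0,0,-3.8]],[[3.4,2,1.8],[0,0,-3.8]],[[3.4,2,1.8],[0,0,-3.8]],[[3.4,2,1.8],[0,0,-3.8]],[[3.4,2,1.8],[0,0,-3.8]],[[1.5,3.5,0.4],[0,0,-3.8]],[[1.5,3.5,0.4],[0,0,-3.8]],[[1.5,3.5,0.4],[0,0,-4]]]'

```text
clock: 1.1
tool_pos: [0.4982, -0.3403, 0.3764]
eef_rot: [0.987, -0.159, -0.0, -0.0]
contact_force: [-0.6, 0.6, -0.3]
opening: 0.999
finger_force: 0.0
```

Call:
step_arm --increments '[[[1,4,0],[0,0,0]],[[1,4,0],[0,0,0]],[[1,4,0],[0,0,0]],[[1,4,0],[0,0,0]],[[1,4,0],[0,0,0]],[[1,4,0],[0,0,0]],[[1,4,0],[0,0,0]],[[1,4,0],[0,0,0]],[[1,4,0],[0,0,0]],[[1,4,0],[0,0,0]]]'

```text
clock: 2.1
tool_pos: [0.5977, 0.0597, 0.3764]
eef_rot: [0.988, -0.157, -0.0, 0.0]
contact_force: [0.8, -0.1, 1.2]
opening: 1.001
finger_force: 0.0
```

Call:
step_arm --increments '[[[-0.5,3,-2],[0,0,0]],[[-0.5,3,-2],[0,0,0]],[[-0.5,3,-2],[0,0,0]],[[-0.5,3,-2],[0,0,0]],[[-0.5,3,-2],[0,0,0]],[[-0.5,2.6,-2],[0,0,0]],[[-0.5,0.6,-2],[0,0,0]],[[0,0,0],[0,0,0]],[[0,0,0],[0,0,0]],[[0,0,0],[0,0,0]]]' --fingers 0.7

```text
clock: 3.1
tool_pos: [0.5641, 0.2389, 0.2379]
eef_rot: [0.987, -0.158, 0.001, -0.0]
contact_force: [0.2, 0.4, -0.2]
opening: 0.702
finger_force: 0.0
```

```bash
cat >> h.py <<'E'
def wr(n):
    c=r.calibration('wrist');s=r.get_state();im,d=r.snapshot('wrist');save(n,im);np.savez(n,im=im,d=d,R=c['R'],t=c['t'],fov_y=c['fov_y'],cx=c['cx'],cy=c['cy'],p=s['tool_pos'])
    from scipy.spatial.transform import Rotation as Ro
    M=Ro.from_quat(s['eef_rot']).as_matrix();print(s['clock'],s['tool_pos'],s['contact_force'].round(1),'toolz',M[:,2].round(3),'yaw y',np.degrees(np.arctan2(M[1,1],M[0,1])).round(2))
    return c,im,d
E
python3 -c "
from h import *
wr('w1')"
```

```text
3.1 [0.56410019 0.23885578 0.23787795] [ 0.2  0.4 -0.2] toolz [ 0.002 -0.    -1.   ] yaw y -108.22
```

View pics/w1.png

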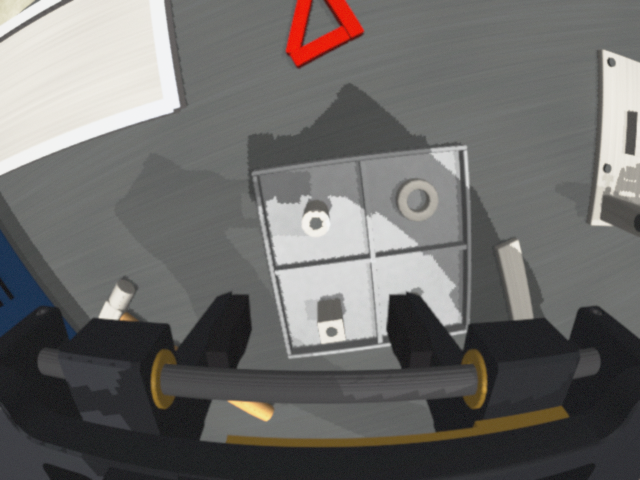

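The wrist view shows the boss's top face centred near (316,222), with its dark bore mark. The collar is at (417,199) and the square boss at (331,331).

```bash
cat >> h.py <<'E'
def tri(*rs):
    A=np.zeros((3,3));b=np.zeros(3);Ms=[]
    for o,d in rs:
        d=d/np.linalg.norm(d);M=np.eye(3)-np.outer(d,d);A+=M;b+=M@o;Ms.append((M,o))
    X=np.linalg.solve(A,b);return X,[np.linalg.norm(M@(X-o)).round(4) for M,o in Ms]
def blob(im,u,v,w,lo,hi):
    g=cv2.cvtColor(im,cv2.COLOR_RGB2GRAY)[v-w:v+w,u-w:u+w];m=cv2.inRange(g,lo,hi)
    n,l,s,c=cv2.connectedComponentsWithStats(m)
    return [(int(s[i,4]),(c[i]+[u-w,v-w]).round(1),s[i,2:4]) for i in range(1,n) if s[i,4]>5]
E
python3 - <<'E'
from h import *
W=np.load('w1.npz');c={k:W[k] for k in('R','t','fov_y','cx','cy')}
for lo in(200,215,230):print(lo,blob(W['im'],316,220,24,lo,255))
print('dark',blob(W['im'],316,222,9,0,150))
print(onz(c,316,222,.055,True), onz(c,316,222,.050,True))
T=np.load('top.npz');ct=r.calibration('top');print('top',[blob(T['im'],238,273,10,lo,255) for lo in(180,200,220)],blob(T['im'],238,273,5,0,150))
S=np.load('scene.npz');print('scene',[blob(S['im'],399,307,12,lo,255) for lo in(180,200,220)])
d=W['d'];print(d[215:230:3,310:324:3])
E
```

```text
200 [(1551, array([316.5, 224.5]), array([48, 48], dtype=int32))]
215 [(1174, array([321.5, 227.1]), array([48, 47], dtype=int32))]
230 [(373, array([315.5, 223.9]), array([28, 25], dtype=int32))]
dark [(106, array([315.5, 223. ]), array([12, 11], dtype=int32))]
[0.56140351 0.24172903 0.055     ] [0.56018681 0.24216844 0.05      ]
top [[(327, array([237.3, 271.9]), array([20, 20], dtype=int32))], [(35, array([237.1, 272.7]), array([8, 8], dtype=int32))], [(26, array([237.2, 272.9]), array([7, 7], dtype=int32))]] [(13, array([241.3, 274.7]), array([4, 7], dtype=int32)), (10, array([237.5, 273.2]), array([4, 3], dtype=int32))]
scene [[(47, array([391.7, 298.5]), array([14,  9], dtype=int32)), (53, array([407.3, 299.4]), array([ 9, 10], dtype=int32)), (186, array([398.3, 310.9]), array([24, 17], dtype=int32))], [(26, array([388.6, 299.4]), array([6, 8], dtype=int32)), (10, array([397.5, 295.8]), array([4, 3], dtype=int32)), (39, array([407.9, 299.3]), array([7, 9], dtype=int32)), (37, array([399.3, 304.9]), array([10,  7], dtype=int32)), (59, array([389.7, 313. ]), array([ 7, 12], dtype=int32)), (56, array([407.3, 313.8]), array([ 6, 11], dtype=int32))], [(23, array([399.3, 305.2]), array([10,  5], dtype=int32))]]
[[0.33734474 0.33682388 0.33668318 0.3366469  0.33655846]
 [0.33849302 0.33757612 0.33883923 0.33713472 0.33880702]
 [0.33826116 0.33836442 0.33738065 0.3394899  0.3385822 ]
 [0.33929065 0.33832607 0.3382032  0.33905497 0.34111646]
 [0.34047955 0.34181994 0.34055886 0.3410417  0.34101155]]
```

Run:
```python
from h import *
W=np.load('w1.npz');c={k:W[k] for k in('R','t','fov_y','cx','cy')}
ct,cs=r.calibration('top'),r.calibration('scene')
a,b,d=ray(c,315.5,223.2,True),ray(ct,237.3,272.9),ray(cs,399.3,305)
print(tri(a,b,d),tri(a,b),tri(a,d))
print(onz(c,315.5,223.2,.055,True),onz(ct,237.3,272.9,.055),onz(cs,399.3,305,.055))
```

```text
(array([0.55950065, 0.24246497, 0.05476299]), [np.float64(0.0009), np.float64(0.0009), np.float64(0.0011)]) (array([0.55979498, 0.24237219, 0.05205536]), [np.float64(0.0004), np.float64(0.0004)]) (array([0.56015318, 0.24306366, 0.0557679 ]), [np.float64(0.0008), np.float64(0.0008)])
[0.56047274 0.24251677 0.055     ] [0.55926912 0.24158114 0.055     ] [0.55868619 0.24315141 0.055     ]
```

Call:
step_arm --increments '[[[-0.2,0.2,-3],[0,0,0]],[[-0.2,0.15,-3],[0,0,0]],[[0,0,-3],[0,0,0]],[[0,0,-3],[0,0,0]],[[0,0,-3],[0,0,0]],[[0,0,-2.2],[0,0,0]],[[0,0,-2],[0,0,0]],[[0,0,-2],[0,0,0]],[[0,0,0],[0,0,0]],[[0,0,0],[0,0,0]]]'

```text
clock: 4.15
tool_pos: [0.5598, 0.2432, 0.0255]
eef_rot: [0.987, -0.158, 0.001, -0.0]
contact_force: [-0.0, 0.1, 1.7]
opening: 0.699
finger_force: 0.0
```

Call:
step_arm --increments '[[[0,0,0],[0,0,0]],[[0,0,0],[0,0,0]],[[0,0,0],[0,0,0]],[[0,0,0],[0,0,0]],[[0,0,0],[0,0,0]],[[0,0,0],[0,0,0]],[[0,0,0],[0,0,0]],[[0,0,0],[0,0,0]],[[0,0,0],[0,0,0]],[[0,0,0],[0,0,0]]]' --fingers 0 --grip_force 25

```text
clock: 5.15
tool_pos: [0.559, 0.2437, 0.0251]
eef_rot: [0.988, -0.157, 0.0, -0.0]
contact_force: [-1.5, -0.2, 6.4]
opening: 0.282
finger_force: 25.0
```

Call:
step_arm --increments '[[[0,0,1.5],[0,0,0]],[[0,0,3.5],[0,0,0]],[[0,0,4],[0,0,0]],[[0,0,4],[0,0,0]],[[0.2,-1,4],[0,0,0]],[[0.3,-3,0.5],[0,0,0]],[[0.3,-4,0],[0,0,0]],[[0.3,-4,0],[0,0,0]],[[0.3,-4,0],[0,0,0]],[[0.3,-4,0],[0,0,0]]]'

```text
clock: 6.15
tool_pos: [0.5753, 0.0418, 0.2002]
eef_rot: [0.988, -0.157, -0.0, 0.0]
contact_force: [0.4, -0.1, -0.4]
opening: 0.285
finger_force: 25.0
```

Call:
step_arm --increments '[[[0,-4,0],[0,0,0]],[[0,-4,0],[0,0,0]],[[0,-4,0],[0,0,0]],[[0,-4,0],[0,0,0]],[[0,-4,0],[0,0,0]],[[-0.3,-3,0],[0,0,0]],[[-0.3,-1.2,0],[0,0,0]],[[0,0,0],[0,0,0]],[[0,0,0],[0,0,0]],[[0,0,0],[0,0,0]]]'

```text
clock: 7.15
tool_pos: [0.5704, -0.1954, 0.1999]
eef_rot: [0.988, -0.155, -0.0, -0.001]
contact_force: [0.0, 1.0, -1.3]
opening: 0.286
finger_force: 25.0
```

```bash
python3 -c "
from h import *
wr('w2')"
```

```text
7.15 [ 0.5703951  -0.19536984  0.19985054] [ 0.   1.  -1.3] toolz [ 0.     0.002 -1.   ] yaw y -107.88
```

View pics/w2.png

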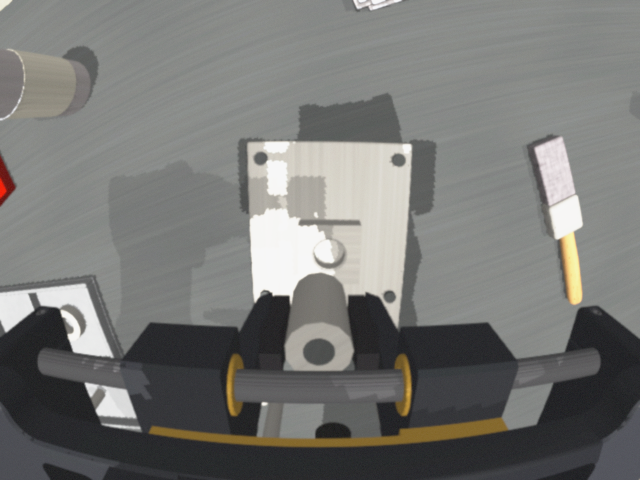

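The wrist view shows the nest hole near (329,252), the front edge of the nest block as a dark line from (300,221) to (360,221), and the boss held straight between the pads.

Run:
```python
from h import *
W=np.load('w2.npz');im=W['im'];save('w2c',cv2.resize(im[205:290,285:385],None,fx=7,fy=7,interpolation=cv2.INTER_CUBIC))
c={k:W[k] for k in('R','t','fov_y','cx','cy')}
ct,cs=r.calibration('top'),r.calibration('scene')
print(onz(c,329,252,.032,True),tri(ray(c,329,252,True),ray(ct,371.9,268.9)))
for uv in((300,222),(360,222),(260,158),(398,160)):print(uv,onz(c,*uv,.032 if uv[1]>200 else .012,True))
```

```text
[ 0.54121057 -0.19598188  0.032     ] (array([ 0.53821899, -0.19641646,  0.02455164]), [np.float64(0.0011), np.float64(0.0011)])
(300, 222) [ 0.57528151 -0.18022375  0.032     ]
(360, 222) [ 0.55933906 -0.23001775  0.032     ]
(260, 158) [ 0.63833151 -0.16223271  0.012     ]
(398, 160) [ 0.59901102 -0.28020869  0.012     ]
```

View pics/w2c.png

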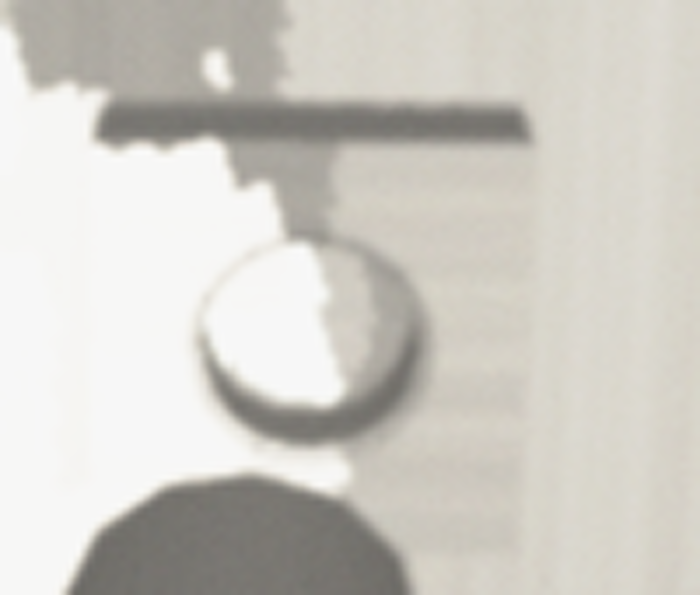

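Run:
```python
from h import *
W=np.load('w2.npz');im=W['im'];c={k:W[k] for k in('R','t','fov_y','cx','cy')}
ct,cs=r.calibration('top'),r.calibration('scene')
a,b,d=ray(c,329.2,253,True),ray(ct,371.9,268.9),ray(cs,277.5,249.3)
print('hole',onz(c,329.2,253,.032,True),onz(ct,371.9,268.9,.032),onz(cs,277.5,249.3,.032),tri(a,b,d))
e=onz(c,329.6,225,.032,True);print('edge->',e[:2]-.028*np.array([.951,-.310]))
print(blob(im,319,350,16,0,85))
k=[x for x in blob(im,319,350,16,0,85) if x[0]>100]
for z in(.228,.230,.232):print('boss',onz(c,*k[0][1],z,True) if k else '')
print('tcp',W['p'])
```

```text
hole [ 0.54025383 -0.19587031  0.032     ] [ 0.53652104 -0.19648708  0.032     ] [ 0.53735513 -0.19256434  0.032     ] (array([ 0.537194  , -0.19558   ,  0.02964246]), [np.float64(0.0021), np.float64(0.0012), np.float64(0.0022)])
edge-> [ 0.5381887  -0.19523217]
[(553, array([318.6, 351.4]), array([30, 24], dtype=int32))]
boss [ 0.5714275  -0.19630676  0.228     ]
boss [ 0.57273939 -0.19673252  0.23      ]
boss [ 0.57405128 -0.19715828  0.232     ]
tcp [ 0.5703951  -0.19536984  0.19985054]
```

Call:
step_arm --increments '[[[-0.6,0,-2.5],[0,0,0]],[[-0.7,0.1,-2.5],[0,0,0]],[[-0.7,0,-2.5],[0,0,0]],[[-0.7,0,-2],[0,0,0]],[[-0.6,0,-1.5],[0,0,0]],[[0,0,-1],[0,0,0]],[[0,0,-1],[0,0,0]],[[0,0,-0.5],[0,0,0]],[[0,0,0],[0,0,0]],[[0,0,0],[0,0,0]]]'

```text
clock: 8.2
tool_pos: [0.5374, -0.1975, 0.0651]
eef_rot: [0.988, -0.157, 0.001, 0.0]
contact_force: [0.1, -0.1, -1.2]
opening: 0.285
finger_force: 25.0
```

Run:
```python
from h import *
c,im,d=wr('w3');cs=r.calibration('scene')
s,_=r.snapshot('scene');
a=cv2.resize(im[170:470,200:480],(400,430));b=cv2.resize(s[215:280,245:305],(400,430),interpolation=2);save('c3',np.hstack([a,b]))
```

```text
8.2 [ 0.53740874 -0.19746208  0.06512642] [ 0.1 -0.1 -1.2] toolz [ 0.001 -0.    -1.   ] yaw y -108.09
```

View pics/c3.png

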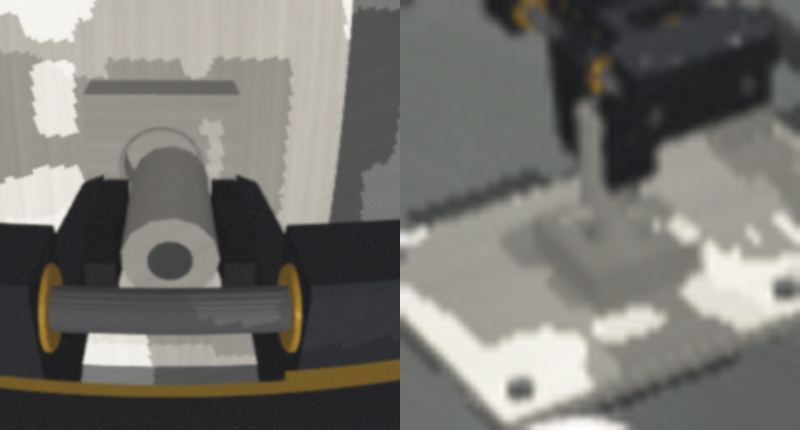

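The wrist crop shows the nest and hole centred about 5 px left of the boss, so the boss must go about 2.5 mm toward +y. The scene crop shows it upright over the nest.

Run:
```python
from h import *
W=np.load('w3.npz');im=W['im'];c={k:W[k] for k in('R','t','fov_y','cx','cy')}
F=np.array([.951,-.310]);L=np.array([.31,.951]);p=W['p'][:2]
def q(n,u,v,z):
    x=onz(c,u,v,z,True)[:2]-p;print(n,'far %.1f  left %.1f'%(x@F*1000,x@L*1000))
q('rim far',314.7,259.3,.032);q('foot far edge',318.9,272.6,.047);q('foot far',318.9,272.6,.045)
q('edge mid',(85+240)/2/1.4286+200,95/1.433+170,.032)
q('bore',170/1.4286+200,261/1.433+170,.095);q('top far edge',170/1.4286+200,222/1.433+170,.095);q('top near edge',170/1.4286+200,293/1.433+170,.095)
q('rimL',123/1.4286+200,155/1.433+170,.032);q('edgeL',85/1.4286+200,95/1.433+170,.032);q('edgeR',240/1.4286+200,95/1.433+170,.032)
print(r.get_state()['q'])
```

```text
rim far far 15.6  left 1.5
foot far edge far 14.5  left -0.7
foot far far 13.6  left -0.7
edge mid far 27.9  left 1.9
bore far 2.1  left -0.7
top far edge far 14.0  left -0.7
top near edge far -8.5  left -0.7
rimL far 5.1  left 16.4
edgeL far 27.9  left 29.3
edgeR far 27.9  left -25.4
[ 0.32029826  0.87518393 -0.08337272  1.85286776  0.15819609  0.41858568
 -1.76462375]
```

Call:
step_arm --increments '[[[0,0.26,0],[0,0,0]],[[0,0,0],[0,0,0]],[[0,0,-0.4],[0,0,0]],[[0,0,-0.4],[0,0,0]],[[0,0,-0.3],[0,0,0]],[[0,0,-0.2],[0,0,0]],[[0,0,-0.2],[0,0,0]],[[0,0,-0.2],[0,0,0]],[[0,0,0],[0,0,0]],[[0,0,0],[0,0,0]]]'

```text
clock: 9.3
tool_pos: [0.5368, -0.1948, 0.0477]
eef_rot: [0.988, -0.157, -0.0, 0.0]
contact_force: [-0.3, 0.6, -1.3]
opening: 0.284
finger_force: 25.0
```

Call:
step_arm --increments '[[[0,0,-0.2],[0,0,0]],[[0,0,-0.2],[0,0,0]],[[0,0,-0.2],[0,0,0]],[[0,0,-0.2],[0,0,0]],[[0,0,-0.2],[0,0,0]],[[0,0,-0.1],[0,0,0]],[[0,0,0],[0,0,0]],[[0,0,0],[0,0,0]],[[0,0,0],[0,0,0]],[[0,0,0],[0,0,0]]]'

```text
clock: 10.3
tool_pos: [0.5368, -0.1948, 0.0368]
eef_rot: [0.988, -0.157, 0.0, 0.0]
contact_force: [0.1, 0.5, -0.9]
opening: 0.286
finger_force: 25.0
```

Call:
step_arm --increments '[[[0,0,0],[0,0,0]],[[0,0,0],[0,0,0]],[[0,0,0],[0,0,0]],[[0,0,0],[0,0,0]],[[0,0,0],[0,0,0]],[[0,0,0],[0,0,0]],[[0,0,0],[0,0,0]],[[0,0,0],[0,0,0]],[[0,0,0],[0,0,0]],[[0,0,0],[0,0,0]]]' --fingers 0.6

```text
clock: 11.3
tool_pos: [0.5368, -0.1948, 0.0367]
eef_rot: [0.988, -0.157, -0.0, 0.0]
contact_force: [0.5, -0.4, 0.3]
opening: 0.599
finger_force: 0.0
```

Call:
step_arm --increments '[[[0,0,1],[0,0,0]],[[0,0,2],[0,0,0]],[[0,0,3],[0,0,0]],[[0.5,0,3.5],[0,0,0]],[[1,-0.3,3],[0,0,0]],[[2,-0.7,3],[0,0,0]],[[2,-0.7,3],[0,0,0]],[[2,-0.7,3],[0,0,0]],[[0,0,0],[0,0,0]],[[0,0,0],[0,0,0]]]'

```text
clock: 12.3
tool_pos: [0.6117, -0.2189, 0.2524]
eef_rot: [0.988, -0.157, 0.0, 0.0]
contact_force: [-0.3, 0.0, -0.5]
opening: 0.602
finger_force: 0.0
```

Run:
```python
from h import *
c,im,d=wr('w4');cs=r.calibration('scene')
s,ds=r.snapshot('scene');t,dt=r.snapshot('top');np.savez('s4',s=s,ds=ds,t=t,dt=dt)
a=cv2.resize(im,(560,420));b=cv2.resize(s[155:280,235:335],(240,420),interpolation=2);save('c4',np.hstack([a,b]))
Ps,Pt=cloud(cs,ds),cloud(r.calibration('top'),dt)
for P in(Ps,Pt):
    m=(np.hypot(P[...,0]-.5385,P[...,1]+.1955)<.02)&(P[...,2]>.045)&(P[...,2]<.09);Q=P[m]
    print(len(Q),np.percentile(Q[:,2],[10,50,80,90,98]).round(4),np.median(Q[Q[:,2]>.06],0)) if m.any() else 0
    m=(np.hypot(P[...,0]-.46,P[...,1]+.165)<.08)&(P[...,2]>.265)&(P[...,2]<.292);Q=P[m]
    if len(Q):
        mu=np.median(Q,0);u,sv,vt=np.linalg.svd(Q-Q.mean(0),full_matrices=False);print('bar',len(Q),mu.round(4),Q.min(0).round(4),Q.max(0).round(4),np.degrees(np.arctan2(vt[0,1],vt[0,0])))
```

```text
12.3 [ 0.61166207 -0.21886785  0.25243228] [-0.3  0.  -0.5] toolz [ 0.001 -0.    -1.   ] yaw y -108.11
78 [0.0487 0.0623 0.0668 0.0676 0.0691] [ 0.54137543 -0.19190756  0.06503252]
bar 146 [ 0.4669 -0.159   0.2786] [ 0.4415 -0.2133  0.2659] [ 0.4846 -0.1186  0.286 ] 73.39911924049126
62 [0.0546 0.0663 0.0703 0.072  0.074 ] [ 0.53532551 -0.19622031  0.06741328]
bar 103 [ 0.4642 -0.1466  0.2802] [ 0.4504 -0.1697  0.2698] [ 0.4765 -0.1225  0.2904] -107.3026468339615
```

View pics/c4.png

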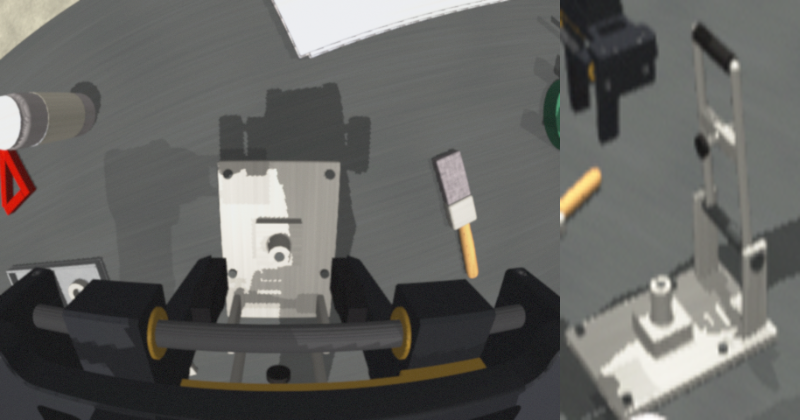

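The boss stands upright in the nest at (280,250) in the wrist half, with its top at about 66 mm. The yoke is still raised in the scene half, with the bar at (717,48). Next I bring the gripper over the bar and turn it 90°.

Call:
step_arm --increments '[[[0,0,2.4],[0,0,8.2]],[[0,0,2.4],[0,0,8.2]],[[0,0,2.4],[0,0,8.2]],[[0,0,2.4],[0,0,8.2]],[[-1,0.3,1],[0,0,8.2]],[[-2,0.7,0],[0,0,8.2]],[[-2.5,0.8,0],[0,0,8.2]],[[-2.5,0.8,0],[0,0,8.2]],[[-2.5,0.8,0],[0,0,8.2]],[[-2,0.7,0],[0,0,8.2]]]' --fingers 0.7

```text
clock: 13.45
tool_pos: [0.4841, -0.1773, 0.3567]
eef_rot: [0.847, 0.532, -0.001, -0.001]
contact_force: [0.7, -0.6, -0.2]
opening: 0.695
finger_force: 0.0
```

Call:
step_arm --increments '[[[0,0,0],[0,0,8]],[[0,0,0],[0,0,0]],[[0,0,0],[0,0,0]],[[0,0,0],[0,0,0]],[[0,0,0],[0,0,0]],[[0,0,0],[0,0,0]],[[0,0,0],[0,0,0]],[[0,0,0],[0,0,0]],[[0,0,0],[0,0,0]],[[0,0,0],[0,0,0]]]'

```text
clock: 14.45
tool_pos: [0.4868, -0.1778, 0.3578]
eef_rot: [0.81, 0.587, 0.0, 0.0]
contact_force: [0.3, -0.1, 0.4]
opening: 0.697
finger_force: 0.0
```

Run:
```python
from h import *
c,im,d=wr('w5');print(r.get_state()['q'].round(2))
Z=np.load('s4.npz');ct,cs=r.calibration('top'),r.calibration('scene');A=np.load('top.npz')['im']
def dark(I,x0,x1,y0,y1,th):
    g=cv2.cvtColor(I,cv2.COLOR_RGB2GRAY)[y0:y1,x0:x1];n,l,s,cc=cv2.connectedComponentsWithStats(cv2.inRange(g,0,th));i=1+s[1:,4].argmax();return s[i],cc[i]+[x0,y0]
a=dark(A,358,394,272,292,55);b=dark(Z['s'],285,312,155,182,60);print(a,b)
print(tri(ray(ct,*a[1]),ray(cs,*b[1])))
```

```text
14.45 [ 0.48680911 -0.17784342  0.3577515 ] [ 0.3 -0.1  0.4] toolz [ 0.  0. -1.] yaw y -18.11
[ 0.65  0.45 -0.6   1.7   0.29  1.08 -0.36]
(array([  5,   5,  26,  11, 151], dtype=int32), array([375.45695364, 281.87417219])) (array([ 5,  7, 17, 14, 93], dtype=int32), array([298.06451613, 168.56989247]))
(array([ 0.45756422, -0.17089963,  0.27569734]), [np.float64(0.0009), np.float64(0.0009)])
```

View pics/w5.png

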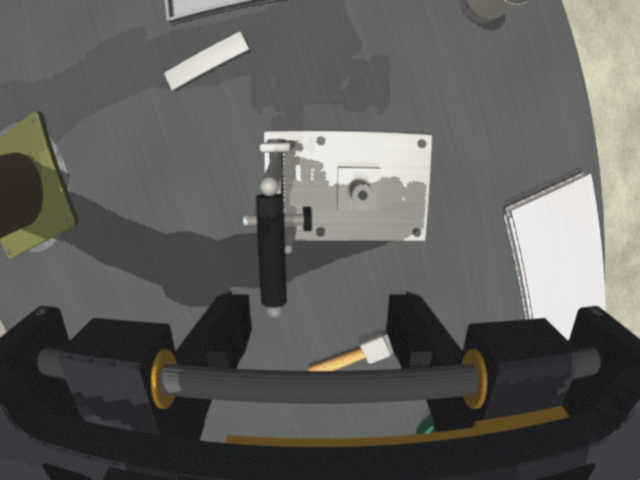

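The wrist view shows the bar around (271,250), the foot at (307,218) with its rod stub at (247,220), and the boss in the nest at (360,190). The triangulated bar agrees with the nest-based estimate, so I descend over it.

Call:
step_arm --increments '[[[-1.4,0.4,0],[0,0,0]],[[-1.5,0.4,0],[0,0,0]],[[0,0,-2],[0,0,0]],[[0,0,-2],[0,0,0]],[[0,0,-2],[0,0,0]],[[0,0,-2],[0,0,0]],[[0,0,-1.2],[0,0,0]],[[0,0,-1],[0,0,0]],[[0,0,0],[0,0,0]],[[0,0,0],[0,0,0]]]'

```text
clock: 15.5
tool_pos: [0.4581, -0.1698, 0.2561]
eef_rot: [0.81, 0.587, 0.0, 0.0]
contact_force: [-0.2, 0.8, -0.2]
opening: 0.706
finger_force: 0.0
```

Call:
step_arm --increments '[[[0,0,0],[0,0,0]],[[0,0,0],[0,0,0]],[[0,0,0],[0,0,0]],[[0,0,0],[0,0,0]],[[0,0,0],[0,0,0]],[[0,0,0],[0,0,0]],[[0,0,0],[0,0,0]],[[0,0,0],[0,0,0]],[[0,0,0],[0,0,0]],[[0,0,0],[0,0,0]]]' --fingers 0 --grip_force 30

```text
clock: 16.5
tool_pos: [0.4577, -0.1698, 0.2558]
eef_rot: [0.81, 0.587, -0.0, -0.0]
contact_force: [-1.4, 0.9, 3.0]
opening: 0.188
finger_force: 29.7
```

Run:
```python
import numpy as np
F=np.array([.9505,-.3107]);N=26
th=np.linspace(0,1.48,N+1);ti=np.radians(15)*np.linspace(0,1,N+1)
e=np.radians(85)-th; far=-100+185*np.cos(e); z=90+185*np.sin(e)   # far from hinge
far=far-19*np.sin(ti); z=z-19*np.cos(ti)
for i in range(N): 
    d=np.diff([far[i],far[i+1]])[0]/10;print(i,np.round([d*F[0],d*F[1],(z[i+1]-z[i])/10],2).tolist())
print('axis y tilt', np.round(np.array([-F[1],F[0]])*15/N,3), (far[-1]-far[0])*F,z[-1])
```

```text
0 [0.98, -0.32, -0.12]
1 [0.97, -0.32, -0.18]
2 [0.96, -0.31, -0.24]
3 [0.94, -0.31, -0.3]
4 [0.92, -0.3, -0.35]
5 [0.9, -0.3, -0.41]
6 [0.88, -0.29, -0.46]
7 [0.85, -0.28, -0.52]
8 [0.82, -0.27, -0.57]
9 [0.79, -0.26, -0.62]
10 [0.76, -0.25, -0.66]
11 [0.72, -0.24, -0.71]
12 [0.68, -0.22, -0.75]
13 [0.64, -0.21, -0.79]
14 [0.59, -0.19, -0.83]
15 [0.55, -0.18, -0.87]
16 [0.5, -0.16, -0.9]
17 [0.45, -0.15, -0.93]
18 [0.4, -0.13, -0.95]
19 [0.35, -0.11, -0.98]
20 [0.29, -0.1, -1.0]
21 [0.24, -0.08, -1.01]
22 [0.18, -0.06, -1.03]
23 [0.13, -0.04, -1.04]
24 [0.07, -0.02, -1.04]
25 [0.01, -0.0, -1.05]
axis y tilt [0.179 0.548] [155.84157827 -50.94158692] 72.30043282050829
```

Call:
step_arm --increments '[[[0.98,-0.32,-0.12],[0.18,0.55,0]],[[0.97,-0.32,-0.18],[0.18,0.55,0]],[[0.96,-0.31,-0.24],[0.18,0.55,0]],[[0.94,-0.31,-0.3],[0.18,0.55,0]],[[0.92,-0.3,-0.35],[0.18,0.55,0]],[[0.9,-0.3,-0.41],[0.18,0.55,0]],[[0.88,-0.29,-0.46],[0.18,0.55,0]],[[0.85,-0.28,-0.52],[0.18,0.55,0]],[[0.82,-0.27,-0.57],[0.18,0.55,0]],[[0.79,-0.26,-0.62],[0.18,0.55,0]]]'

```text
clock: 17.5
tool_pos: [0.5444, -0.1986, 0.216]
eef_rot: [0.808, 0.586, -0.033, -0.045]
contact_force: [-6.0, 3.2, -3.3]
opening: 0.181
finger_force: 29.9
```

Call:
step_arm --increments '[[[0.76,-0.25,-0.66],[0.18,0.55,0]],[[0.72,-0.24,-0.71],[0.18,0.55,0]],[[0.68,-0.22,-0.75],[0.18,0.55,0]],[[0.64,-0.21,-0.79],[0.18,0.55,0]],[[0.59,-0.19,-0.83],[0.18,0.55,0]],[[0.55,-0.18,-0.87],[0.18,0.55,0]],[[0.5,-0.16,-0.9],[0.18,0.55,0]],[[0.45,-0.15,-0.93],[0.18,0.55,0]],[[0.4,-0.13,-0.95],[0.18,0.55,0]],[[0.35,-0.11,-0.98],[0.18,0.55,0]]]'

```text
clock: 18.5
tool_pos: [0.5995, -0.2167, 0.1324]
eef_rot: [0.805, 0.584, -0.063, -0.086]
contact_force: [-8.0, 1.9, 2.0]
opening: 0.162
finger_force: 30.0
```

Run:
```python
from h import *
c,im,d=wr('w6');s,ds=r.snapshot('scene')
a=cv2.resize(im[200:480,180:460],(400,400));b=cv2.resize(s[150:270,225:335],(400,436),interpolation=2)[:400];save('c6',np.hstack([a,b]))
```

```text
18.5 [ 0.59946015 -0.21668582  0.1323932 ] [-8.   1.9  2. ] toolz [-0.203  0.065 -0.977] yaw y -18.05
```

View pics/c6.png

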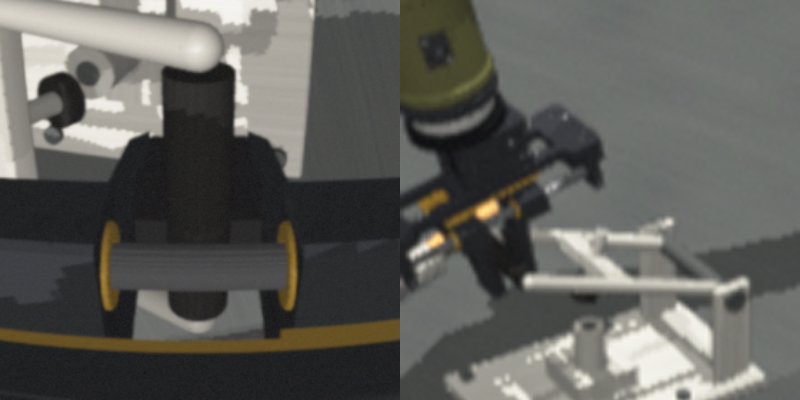

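The bar is still between the fingers, with the foot above the boss and the yoke roughly 20° above level. The grip has slid a little, so I measure the yoke angle from the depth images.

```bash
cat >> h.py <<'E'
def yoke():
    F=np.array([.9505,-.3107]);L=np.array([.3107,.9505]);n=np.array([.5384,-.1953])
    for nm in('scene','top'):
        im,d=r.snapshot(nm);P=cloud(r.calibration(nm),d)
        x=(P[...,:2]-n)@F;y=(P[...,:2]-n)@L;z=P[...,2]
        for s in(1,-1):
            m=(abs(s*y-.043)<.007)&(x>-.07)&(x<.06)&(z>.05)&(z<.26)&(d>0)
            if m.sum()>15:
                a=np.degrees(np.arctan2(z[m]-.09,x[m]+.1));print(nm,s,m.sum(),'elev deg',np.percentile(a,[10,30,50,70,90]).round(1))
        m=(np.hypot(x,y)<.011)&(z>.03)&(z<.3)&(d>0);print(' boss z',m.sum(),np.percentile(z[m],[20,50,80]).round(3) if m.any() else '')
    s=r.get_state();print(s['clock'],s['tool_pos'].round(4),s['contact_force'].round(1),s['opening'],((s['tool_pos'][:2]-n)@F).round(4),((s['tool_pos'][:2]-n)@L).round(4))
E
python3 -c "
from h import *
yoke()"
```

```text
scene 1 143 elev deg [19.7 21.8 23.1 24.8 38.5]
scene -1 59 elev deg [18.1 21.2 23.6 24.8 26.8]
 boss z 94 [0.064 0.127 0.221]
top 1 174 elev deg [21.6 23.  24.1 25.3 28.6]
top -1 137 elev deg [21.4 23.7 25.1 27.6 32. ]
 boss z 88 [0.13  0.229 0.256]
18.7 [ 0.5995 -0.2167  0.1322] [-9.4  2.7 -0.3] 0.1664035838117331 0.0647 -0.0013
```

Call:
step_arm --increments '[[[0.29,-0.1,-1],[0.18,0.55,0]],[[0.24,-0.08,-1],[0.18,0.55,0]],[[0.18,-0.06,-1],[0.18,0.55,0]],[[0.13,-0.04,-1],[0.18,0.55,0]],[[0.07,-0.02,-1],[0.18,0.55,0]],[[0,0,-1],[0.18,0.55,0]],[[0,0,0],[0,0,0]],[[0,0,0],[0,0,0]],[[0,0,0],[0,0,0]],[[0,0,0],[0,0,0]]]' --grip_force 45

```text
clock: 19.7
tool_pos: [0.6094, -0.22, 0.0742]
eef_rot: [0.802, 0.582, -0.08, -0.109]
contact_force: [-8.4, 2.1, 7.7]
opening: 0.158
finger_force: 45.1
```

```bash
python3 -c "
from h import *
yoke()"
```

```text
scene 1 123 elev deg [ 2.   4.5  5.8  7.  12.5]
scene -1 65 elev deg [ 2.   4.2  6.4  8.  11.1]
 boss z 68 [0.058 0.1   0.111]
top 1 153 elev deg [ 2.9  5.   6.5  8.3 12.3]
top -1 131 elev deg [ 3.2  5.9  7.5  9.5 12.9]
 boss z 39 [0.101 0.104 0.119]
19.8 [ 0.6094 -0.22    0.0743] [-8.8  1.6  7.4] 0.15585614803910822 0.0752 -0.0014
```

Call:
step_arm --increments '[[[0,0,-0.3],[0,0,0]],[[0,0,-0.3],[0,0,0]],[[0,0,-0.3],[0,0,0]],[[0,0,-0.3],[0,0,0]],[[0,0,0],[0,0,0]],[[0,0,0],[0,0,0]],[[0,0,0],[0,0,0]],[[0,0,0],[0,0,0]],[[0,0,0],[0,0,0]],[[0,0,0],[0,0,0]]]'

```text
clock: 20.8
tool_pos: [0.6096, -0.2201, 0.0632]
eef_rot: [0.802, 0.582, -0.08, -0.109]
contact_force: [-9.8, 1.6, 11.7]
opening: 0.161
finger_force: 44.8
```

```bash
cat >> h.py <<'E'
def yoke2():
    F=np.array([.9505,-.3107]);L=np.array([.3107,.9505]);n=np.array([.5384,-.1953])
    for nm in('top','scene'):
        im,d=r.snapshot(nm);P=cloud(r.calibration(nm),d);x=(P[...,:2]-n)@F;y=(P[...,:2]-n)@L;z=P[...,2]
        for s in(1,-1):
            m=(abs(s*y-.043)<.005)&(x>-.06)&(x<.06)&(z>.06)&(z<.2)&(d>0)
            p=np.polyfit(x[m],z[m],1)
            for _ in range(4):
                k=abs(z[m]-np.polyval(p,x[m]))<.006;p=np.polyfit(x[m][k],z[m][k],1)
            print(nm,s,k.sum(),'surface z over nest %.4f slope deg %.1f, z at hinge %.4f'%(p[1],np.degrees(np.arctan(p[0])),np.polyval(p,-.1)))
        m=(abs(y)<.03)&(abs(y)>.014)&(abs(x)<.012)&(z>.08)&(z<.15);print(nm,'crosspiece',m.sum(),np.percentile(z[m],[20,50,80]).round(4) if m.any() else '')
        m=(abs(y+0)<.012)&(x>-.11)&(x<-.09)
        m=(abs(abs(y)-.058)<.004)&(abs(x+.1)<.01)&(z>.08);print(nm,'lug top (102)',m.sum(),np.percentile(z[m],[50,80]).round(4) if m.any() else '')
E
python3 -c "
from h import *
yoke();yoke2()"
```

```text
scene 1 128 elev deg [-0.8  1.5  2.9  4.5 11.1]
scene -1 55 elev deg [-0.5  1.2  2.8  4.3  7.6]
 boss z 80 [0.051 0.094 0.107]
top 1 152 elev deg [-0.1  1.9  3.2  4.4  7.4]
top -1 127 elev deg [0.5 2.1 3.4 5.5 7.6]
 boss z 37 [0.093 0.096 0.119]
20.9 [ 0.6096 -0.2201  0.0632] [-8.9  1.  11.8] 0.15956609738575106 0.0754 -0.0014
top 1 103 surface z over nest 0.0957 slope deg 0.3, z at hinge 0.0952
top -1 82 surface z over nest 0.0956 slope deg -0.4, z at hinge 0.0963
top crosspiece 68 [0.0923 0.0965 0.0986]
top lug top (102) 82 [0.6529 0.6592]
scene 1 69 surface z over nest 0.0944 slope deg 0.2, z at hinge 0.0941
scene -1 32 surface z over nest 0.0944 slope deg 0.3, z at hinge 0.0938
scene crosspiece 55 [0.0919 0.0951 0.0971]
scene lug top (102) 65 [0.5613 0.6597]
```

```bash
python3 -c "
from h import *
print(r.finish_job())"
```

```text
the job is handed in; nothing more can be done
None
```

I placed the boss in the nest and released it. I then swung the yoke down to level within about half a degree, so the foot should be about half in, and handed the job in still holding it there. No verdict came back, and I worked out the foot's travel from the yoke's angle rather than measuring it.

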